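Rebuild two gear stacks on assembly stands

TASK

Build up the two gear stacks for the gearbox: on the spindle of the round-based stand thread the large gear, then the plain sleeve, then the small gear; on the spindle of the square-based stand thread the bearing, then the hexagonal lock ring. Lower each part all the way down until it rests on what is under it before letting go (do not drop it), so that all lie flat and released, and leave the red pot, the small blue cover and the valve block where they are.

Things in the scene. Friction and masses are not known exactly. Their poses are not given: they have to be found in the camera images.
- gear_large: Large dark steel spur gear, 64 mm outer diameter, 18 mm thick, 0.35 kg. Bore 24 mm right through; lies flat on the bench. Origin: centre of the underside; z up.
- gear_small: Small dark steel spur gear, 48 mm outer diameter, 16 mm thick, 0.16 kg. Bore 24 mm right through; lies flat on the bench. Origin: centre of the underside; z up.
- sleeve: Plain bright steel spacer sleeve (smooth round tube, the narrowest part), 38 mm outer diameter, 20 mm tall, 0.11 kg. Bore 24 mm right through; lies flat on the bench. Origin: centre of the underside; z up.
- bearing: Ball bearing: smooth bright outer and inner rings with a dark gap and balls between, 54 mm outer diameter, 16 mm thick, 0.20 kg. Bore 24 mm right through; lies flat on the bench. Origin: centre of the underside; z up.
- lock_ring: Bright steel hexagonal lock ring (like a flat nut), 50 mm across flats, 58 mm across corners, 14 mm thick, 0.16 kg. A pair of flats faces along its x axis, the others at 60 degree steps from it. Bore 24 mm right through; lies flat on the bench. Origin: centre of the underside; z up.
- stand_round: Assembly stand with a round blue base, 110 mm diameter, 12 mm thick. Fixed to the bench; place and yaw vary. Upright steel spindle in the middle, 18 mm diameter, rising 58 mm above the base top (70 mm above the bench), the last 14 mm tapering to a 6 mm nose. Origin: centre of the underside, at bench level; z up along the spindle.
- stand_square: Assembly stand with a square blue base, 104 x 104 mm, 12 mm thick, sides along its x and y axes. Fixed to the bench; place and yaw vary. Upright steel spindle in the middle, 18 mm diameter, rising 58 mm above the base top (70 mm above the bench), the last 14 mm tapering to a 6 mm nose. Origin: centre of the underside, at bench level; z up along the spindle.
- pot: Bystander: small open red plastic pot with steel pins in it, 58 mm diameter at the rim, 42 mm tall. Leave it. Origin: centre of the underside.
- cover: Bystander: small blue round cover with five lugs and a low knob, 80 mm over the lugs, 20 mm tall. Leave it. Origin: centre of the underside.
- valve_block: Bystander: flat aluminium valve block with dark channels on top, 64 x 56 x 18 mm. Leave it. Origin: centre of the underside; 64 mm side along x.

How it is judged:
At the end, for the whole second after the job is handed in: Round-based stand, base up: large gear, sleeve, small gear (undersides 12, 30, 50 mm above the stand's origin); square-based stand: bearing, lock ring (12, 28 mm). Heights within 4 mm, within 6 mm of the spindle's axis, level within 0.1 rad, released and at rest (horizontal distance between each of gear_large, sleeve, gear_small and stand_round below 0.006 m and z of gear_large in the frame of stand_round between 0.008 and 0.016 m and angle between each of gear_large, sleeve, gear_small, bearing, lock_ring's own z axis and vertical below 0.1 rad and linear speed of each of gear_large, sleeve, gear_small, bearing, lock_ring below 0.02 m/s and z of sleeve in the frame of stand_round between 0.026 and 0.034 m and z of gear_small in the frame of stand_round between 0.046 and 0.054 m and horizontal distance between each of bearing, lock_ring and stand_square below 0.006 m and z of bearing in the frame of stand_square between 0.008 and 0.016 m and z of lock_ring in the frame of stand_square between 0.024 and 0.032 m); the robot touches nothing.
It fails at once if a part is dropped onto its stand (falls freely faster than 0.6 m/s, as from some 20 mm up) instead of being lowered ((horizontal distance between gear_large and stand_round below 0.015 m and linear speed of gear_large above 0.6 m/s and contact force between gear_large and the fingers below 0.05 N) or (horizontal distance between sleeve and stand_round below 0.015 m and linear speed of sleeve above 0.6 m/s and contact force between sleeve and the fingers below 0.05 N) or (horizontal distance between gear_small and stand_round below 0.015 m and linear speed of gear_small above 0.6 m/s and contact force between gear_small and the fingers below 0.05 N) or (horizontal distance between bearing and stand_square below 0.015 m and linear speed of bearing above 0.6 m/s and contact force between bearing and the fingers below 0.05 N) or (horizontal distance between lock_ring and stand_square below 0.015 m and linear speed of lock_ring above 0.6 m/s and contact force between lock_ring and the fingers below 0.05 N)).
It fails at once if the red pot is moved by more than 20 mm (distance of pot from where it was at the start of the episode above 0.02 m).
It fails at once if the blue cover is moved by more than 20 mm (distance of cover from where it was at the start of the episode above 0.02 m).
It fails at once if the valve block is moved by more than 20 mm (distance of valve_block from where it was at the start of the episode above 0.02 m).
It also fails if it takes over 144 s, if anything falls off the work surface, if the arm or the gripper's body presses on something with over 40 N, if the wrist force passes 120 N, or if a joint passes its speed limit or range.

ROBOT

A 6-joint arm with a two-finger parallel gripper is mounted at the origin on the work surface. World frame = base frame: x ahead of the robot, y to its left, z up, the work surface at z = 0. Lengths are in m, angles in rad, forces in N, time in s.
With the tool pointing down it reaches from about 0.3 to 0.75 m from the base axis. Payload 8.5 kg.
Tool frame: the origin (TCP) lies midway between the tips of the shut fingers; the grasp point (between the pads) lies 19 mm behind it; z points along the fingers, y is the line along which they close (so a half turn about z gives the same grasp; the last joint's range is limited). The gripper opens to 85 mm and grips with 20 to 120 N. Pads are 22 mm wide; open, the fingers measure 114 mm over their backs; the gripper's body (76 mm by 85 mm) begins 54 mm behind the grasp point. The pads swing forward as they close: fully open they stand 13 mm farther back than shut.
Start: joints at [1.036, 0.381, 1.297, -0, 1.464, -0.215], TCP at [0.173, 0.522, 0.231] pointing down, gripper open.
Joint ranges: [-3.11, 3.11], [-0.89, 2.33], [0.22, 2.48], [-1.42, 4.56], [0.17, 2.85], [-2.88, 2.88]. Speed limits (rad/s): [2.39, 2.39, 3.14, 3.14, 3.14, 3.14].

INTERFACE

Orientations are given as a unit quaternion [x, y, z, w].
In Python, from plant import env gives the robot as it stands. The module is installed in compiled form; this text tells all that it offers.
- The arm moves only by the tool servo_tool, never from a script. Its argument "targets" is a list of rows, each a list of 4 numbers: the shift along the tool's x, y, z in m, then the turn about the tool's z in degrees. A call has 1 to 12 rows; each row shifts and turns the commanded pose from where the row before left it, along the tool's axes as they then stand; what a row does not reach is not made up. A row lasts 1/10 s, in which the tool goes at most 50 mm and 8.59 degrees, less where a joint would pass 70% of its speed; a pose out of reach is approached as far as the arm can. A call with a gripper value outside its range is refused whole. "gripper" is the finger opening in m, from 0 to 0.0854, set as the call begins (left out, the last holds). The fingers move at their own pace and stop on an object; "grip_force" is the grip in N (left out, the last holds). Time passes only in rows, so rows that do not move let the fingers close. It gives the time, the measured TCP pose, the force, the opening and the grip force at its end, in the units of the state.
- env.get_obs(): the state, without advancing time (a new reading comes with each control period).
- env.snapshot(name): name is "side" or "top"; returns a dict with "frame" (384x512x3 uint8, red, green, blue), "vfov" (degrees; the focal length in pixels is half the picture's height over the tangent of half this angle, whatever the lens; pixels are square), "cx", "cy" (the principal point, pixels), "world_to_cam" (4x4, takes a point from world to camera coordinates). Camera axes: x right, y down, z forward; pixel columns grow to the right and rows downward; lengths in m; the calibration is good to about 2 mm. A picture is of the moment at which its call begins. There is no depth.
- env.sign_off(): hands the job in; it is judged then, once.
Trained networks look in the newest picture that a camera, given by its name, has taken for a name from the list of things; names that differ only in an ending like _2 or _b are one class to them, and where a whole thing is asked for, a point or a joint stands for the part that bears it (a point fixed in the world has none). Each returns a list of dicts, best first, with "score" (0 to 1); they miss things now and then, are a little off and sometimes report something else, mostly with a low value. They report only what shows in the picture. A call takes as long as a camera call.
- env.trace(camera, label): "mask" (384x512 bool, what is visible of it) and "position" ([column, row] in pixels, amid what is visible of it).
- env.pinpoint(camera, label): "position" ([column, row] in pixels: a listed point, or the origin of a listed thing).
The state is a dict: "clock": time; "joints": joint angles; "joint_vel": joint speeds; "joint_efforts": joint torques, N m; "position": TCP position; "tool_rot": TCP orientation; "wrist_force": force on the tool from outside, world axes, zero at the start; "torque": the same for the moment, N m; "grip_width": finger opening in m; "grasp_force": force on a finger pad.
Only numpy, scipy, OpenCV 4.12 (cv2) and the standard library are available. Lean on these libraries where they do the work, as an engineer would, in place of code of your own. Each camera call takes 0.05 s, during which the arm holds its last target. There are 200 camera calls.

## Working session

There is one attempt and no reset: what is moved stays moved. The work goes in short steps, Python scripts to look and compute and a tool call to move; the robot and the scene stay as the last step left them, time stands still between calls to the robot, and variables do not carry over. Pictures are saved under pics/ and viewed, at most 14 in all, crops included, and the job is handed in when it is done.

Besides the shell and the picture viewer there is one more tool, called after "Emit:" as name(argument=value, ...), one argument or row to a line, values as JSON. servo_tool: Moves the arm, as the interface text tells. Its arguments: {"type":"object","properties":{"targets":{"type":"array","items":{"type":"array","items":{"type":"number"}}},"gripper":{"type":"number"},"grip_force":{"type":"number"}},"required":["targets"]}

```bash
mkdir -p pics; cat > h.py <<'E'
import numpy as np, cv2
from plant import env
def cam(name):
    s=env.snapshot(name); H=s['frame'].shape[0]; f=H/2/np.tan(np.radians(s['vfov'])/2)
    K=np.array([[f,0,s['cx']],[0,f,s['cy']],[0,0,1]]); return s,K,np.array(s['world_to_cam'])
def ray(K,T,p):
    d=np.linalg.inv(K)@[p[0],p[1],1]; R=T[:3,:3]; return -R.T@T[:3,3], R.T@d
def onz(K,T,p,z):
    o,d=ray(K,T,p); return o+d*(z-o[2])/d[2]
def tri(v):
    A=np.zeros((3,3));b=np.zeros(3)
    for K,T,p in v:
        o,d=ray(K,T,p); d=d/np.linalg.norm(d); M=np.eye(3)-np.outer(d,d); A+=M;b+=M@o
    return np.linalg.solve(A,b)
def proj(K,T,X):
    q=K@(T[:3,:3]@np.asarray(X)+T[:3,3]); return q[:2]/q[2]
E
python3 - <<'E'
from h import *
o=env.get_obs(); print(o['position'],o['tool_rot'],o['grip_width'])
V={}
for n in ['side','top']:
    s,K,T=cam(n); cv2.imwrite(f'pics/{n}0.png',s['frame'][:,:,::-1]); V[n]=(K,T); print(n,K[0,0],(-T[:3,:3].T@T[:3,3]).round(3))
for l in 'gear_large gear_small sleeve bearing lock_ring stand_round stand_square pot cover valve_block'.split():
    P={}
    for n in V:
        r=env.pinpoint(n,l)[:2]; t=env.trace(n,l)[:2]
        P[n]=[(np.round(x['position'],1),round(x['score'],2)) for x in r]
        print(l,n,P[n],[(np.round(x['position'],1),round(x['score'],2),int(x['mask'].sum())) for x in t], [onz(*V[n],x['position'],0)[:2].round(4) for x in r])
    if P['side'] and P['top']: print('   tri',tri([V[n]+(P[n][0][0],) for n in V]).round(4))
E
```

```text
[0.17277155 0.52184832 0.23069568] [ 1.59239031e-01  9.87239774e-01 -6.97008130e-04 -2.71962111e-04] 0.08518029327310664
side 428.06668047407 [ 0.385 -0.561  0.806]
top 405.02797828051234 [0.387 0.05  1.192]
gear_large side [(array([250.8, 271.4]), 0.97)] [(array([255.1, 270.6]), 0.76, 657), (array([230.1, 190.3]), 0.24, 344)] [array([ 0.4759, -0.1042])]
gear_large top [(array([310.1, 201. ]), 0.86)] [(array([313.4, 198.3]), 0.77, 310), (array([233.4, 205.9]), 0.57, 176)] [array([ 0.4758, -0.1044])]
   tri [ 4.758e-01 -1.044e-01  4.000e-04]
gear_small side [(array([331.6, 350.5]), 0.95)] [(array([330.8, 352.5]), 0.75, 467)] [array([ 0.5879, -0.3034])]
gear_small top [(array([373.8, 165.6]), 0.54)] [(array([370.1, 166.2]), 0.58, 143)] [array([ 0.578 , -0.2977])]
   tri [ 0.5843 -0.3008 -0.0069]
sleeve side [(array([320.6, 215.7]), 0.75), (array([293. , 180.8]), 0.55)] [(array([321.6, 210.6]), 0.73, 170)] [array([0.6689, 0.0051]), array([0.636 , 0.1266])]
sleeve top [(array([270.6, 139.5]), 0.63)] [(array([276.3, 132.3]), 0.66, 88)] [array([0.6629, 0.0081])]
   tri [ 0.6668  0.0075 -0.
[... 1088 characters left out ...]
ay([0.5396, 0.433 ])]
pot top [(array([132. , 184.6]), 0.68)] [(array([127.1, 184.8]), 0.63, 375)] [array([0.5343, 0.4216])]
   tri [0.535  0.4176 0.0123]
cover side [(array([293.3, 180.7]), 0.69)] [(array([293.5, 178.2]), 0.94, 492)] [array([0.6368, 0.1268])]
cover top [(array([232.4, 149.1]), 0.82)] [(array([230.2, 150.2]), 0.69, 406)] [array([0.6357, 0.123 ])]
   tri [0.635  0.1227 0.0048]
valve_block side [(array([330.6, 273.8]), 0.67)] [(array([330.5, 272.9]), 0.92, 895)] [array([ 0.6403, -0.1479])]
valve_block top [(array([322.7, 148.3]), 0.77)] [(array([314.3, 198.6]), 0.72, 298), (array([326.7, 144.4]), 0.57, 404)] [array([ 0.6332, -0.1472])]
   tri [ 6.366e-01 -1.479e-01  3.000e-04]
```

```bash
python3 - <<'E'
import cv2
for n,(x0,x1,y0,y1) in {'side':(150,400,80,384),'top':(110,430,110,290)}.items():
    i=cv2.imread(f'pics/{n}0.png')[y0:y1,x0:x1]; k=2.5 if n=='top' else 1.97
    cv2.imwrite(f'pics/{n}0c.png',cv2.resize(i,None,fx=k,fy=k,interpolation=cv2.INTER_CUBIC))
E
```

```text
(no output)
```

View pics/side0c.png

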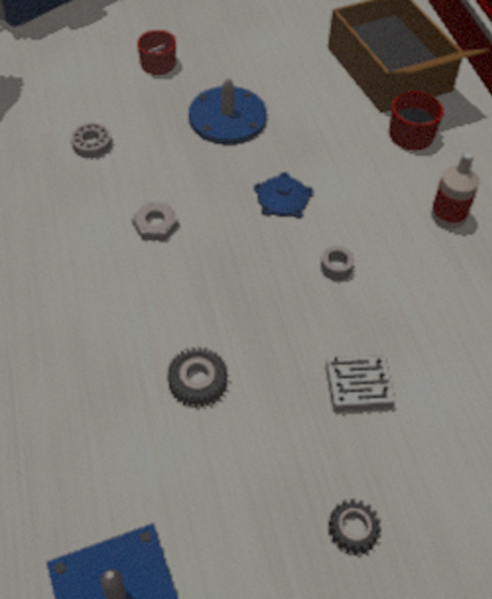

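View pics/top0c.png

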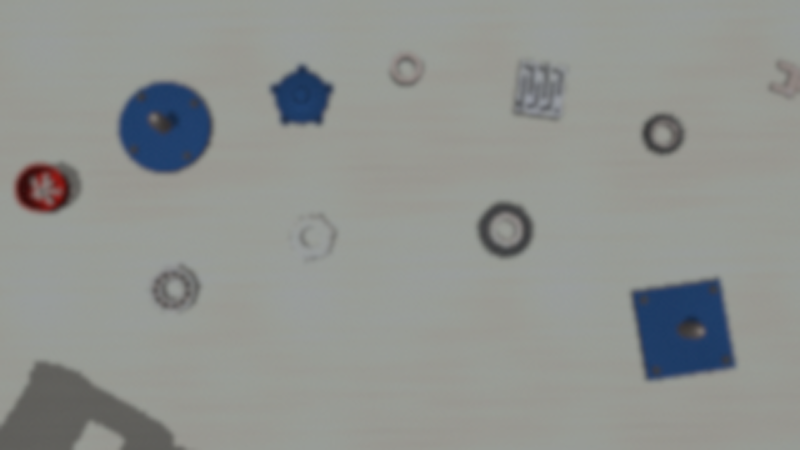

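The side view shows the bearing (~197,151), lock ring (~229,191), large gear (~251,271), small gear (~331,347), sleeve (~321,213), round stand and square stand, which is clipped at the bottom. The top view shows all of them, with the lock ring faint at ~236,204, the square stand at ~383,242 and the round one at ~176,160. A silhouette fit will give more accurate positions.

```bash
cat > fit.py <<'E'
from h import *
from scipy.optimize import least_squares
D=dict(gear_large=(.064,.018),gear_small=(.048,.016),sleeve=(.038,.020),bearing=(.054,.016),lock_ring=(.054,.014))
def hullc(pts):
    h=cv2.convexHull(np.float32(pts).reshape(-1,1,2)); m=cv2.moments(h); return np.array([m['m10']/m['m00'],m['m01']/m['m00']]),m['m00']
a=np.linspace(0,2*np.pi,48,endpoint=False)
def model(K,T,x,y,z0,d,h):
    return hullc([proj(K,T,[x+d/2*np.cos(t),y+d/2*np.sin(t),z]) for z in (z0,z0+h) for t in a])
def blob(frame,c,r,thr=14,blue=False):
    f=cv2.resize(frame,None,fx=4,fy=4,interpolation=cv2.INTER_CUBIC).astype(float)
    x,y=int(c[0]*4+1.5),int(c[1]*4+1.5); R=int(r*4); x0,y0=max(x-R,0),max(y-R,0); w=f[y0:y+R,x0:x+R]
    if blue: m=(w[:,:,2]-w[:,:,0]>25)
    else:
        ed=np.median(np.concatenate([w[0],w[-1],w[:,0],w[:,-1]]),axis=0); m=np.abs(w-ed).max(2)>thr
    n,L,S,_=cv2.connectedComponentsWithStats(cv2.morphologyEx(m.astype(np.uint8),cv2.MORPH_CLOSE,np.ones((7,7))))
    k=1+np.argmax(S[1:,4]); ys,xs=np.nonzero(L==k)
    return (np.c_[xs+x0,ys+y0]-1.5)/4
def xyfit(K,T,c,z0,d,h,g):
    return least_squares(lambda q:model(K,T,q[0],q[1],z0,d,h)[0]-c,g,x_scale=.01).x
E
python3 - <<'E'
from fit import *
G=dict(gear_large=(.476,-.104),gear_small=(.582,-.300),sleeve=(.666,.006),bearing=(.405,.279),lock_ring=(.4715,.122))
V={n:cam(n) for n in ('side','top')}
for l,(d,h) in D.items():
    P=[]
    for n,(s,K,T) in V.items():
        c0,A0=model(K,T,*G[l],0,d,h)
        for thr in (14,25):
            c,A=hullc(blob(s['frame'],c0,np.sqrt(A0)*.85,thr)); print(l,n,thr,'area ratio',round(A/A0,2),xyfit(K,T,c,0,d,h,G[l]).round(4))
            if thr==14:P.append((K,T,c))
    print('   mid tri',tri(P).round(4))
for l,g,d in (('stand_round',(.6,.29),.110),('stand_square',(.35,-.305),.104)):
    for n,(s,K,T) in V.items():
        if l=='stand_square' and n=='side': continue
        c0,A0=model(K,T,*g,0,d,.012); b=blob(s['frame'],c0,np.sqrt(A0)*.85,blue=True); c,A=hullc(b)
        print(l,n,round(A/A0,2),xyfit(K,T,c,0,d,.012,g).round(4), 'nose/top pred',proj(K,T,[*g,.07]).round(1))
        if l=='stand_square':
            q=np.array([onz(K,T,p,.012)[:2] for p in cv2.convexHull(np.float32(b))[:,0]]); r=cv2.minAreaRect(np.float32(q*1000)); print(r)
# yaw of lock ring, side view
s,K,T=V['side']; c0,A0=model(K,T,*G['lock_ring'],0,.054,.014)
b=blob(s['frame'],c0,np.sqrt(A0)*.85,20); H=cv2.convexHull(np.float32(b))
M=np.zeros((1536,2048),np.uint8); cv2.fillConvexPoly(M,np.int32(H*4),1)
best=[]
for deg in range(0,60,3):
  for dx in np.arange(-.004,.0041,.001):
    for dy in np.arange(-.004,.0041,.001):
      p=[proj(K,T,[.4715+dx+.0289*np.cos(np.radians(deg+30+60*k)),.122+dy+.0289*np.sin(np.radians(deg+30+60*k)),z]) for k in range(6) for z in(0,.014)]
      m=np.zeros_like(M); cv2.fillConvexPoly(m,np.int32(cv2.convexHull(np.float32(p))*4),1); best.append(((m!=M).sum(),deg,.4715+dx,.122+dy))
best.sort(); print(M.sum(),best[:5])
E
```

```text
gear_large side 14 area ratio 1.13 [ 0.4739 -0.1092]
gear_large side 25 area ratio 1.08 [ 0.4738 -0.1091]
gear_large top 14 area ratio 1.14 [ 0.4735 -0.1078]
gear_large top 25 area ratio 1.05 [ 0.4736 -0.1078]
   mid tri [ 0.4739 -0.1084  0.0068]
gear_small side 14 area ratio 1.11 [ 0.5842 -0.2998]
gear_small side 25 area ratio 1.06 [ 0.5842 -0.2997]
gear_small top 14 area ratio 1.15 [ 0.5836 -0.2984]
gear_small top 25 area ratio 1.03 [ 0.5836 -0.2983]
   mid tri [ 0.5844 -0.2993  0.0057]
sleeve side 14 area ratio 1.11 [0.6677 0.0019]
sleeve side 25 area ratio 0.95 [6.671e-01 3.000e-04]
sleeve top 14 area ratio 1.06 [0.6652 0.0035]
sleeve top 25 area ratio 0.78 [0.6643 0.0046]
   mid tri [0.6672 0.0032 0.008 ]
bearing side 14 area ratio 1.07 [0.4115 0.2784]
bearing side 25 area ratio 0.98 [0.4113 0.2783]
bearing top 14 area ratio 1.05 [0.4121 0.2773]
bearing top 25 area ratio 0.91 [0.4124 0.2774]
   mid tri [0.4117 0.2774 0.0086]
lock_ring side 14 area ratio 1.05 [0.4695 0.1178]
lock_ring side 25 area ratio 0.77 [0.4689 0.1113]
lock_ring top 14 area ratio 0.32 [0.4761 0.103 ]
lock_ring top 25 area ratio 0.01 [0.4664 0.1291]
   mid tri [0.4712 0.1024 0.0249]
stand_round side 0.86 [0.6043 0.2963] nose/top pred [264.4 120.4]
stand_round top 0.93 [0.6035 0.2917] nose/top pred [171.5 157.6]
stand_square top 1.19 [ 0.3539 -0.3116] nose/top pred [387.7 243.3]
((354.00390625, -310.1207580566406), (102.40554809570312, 103.06504821777344), 7.506890773773193)
5919 [(np.int64(340), 15, np.float64(0.4695), np.float64(0.118)), (np.int64(349), 12, np.float64(0.4695), np.float64(0.118)), (np.int64(389), 9, np.float64(0.4695), np.float64(0.118)), (np.int64(407), 15, np.float64(0.46849999999999997), np.float64(0.118)), (np.int64(413), 15, np.float64(0.4705), np.float64(0.118))]
```

```bash
python3 - <<'E'
from fit import *
V={n:cam(n) for n in ('side','top')}
for n,(s,K,T) in V.items():
    b=blob(s['frame'],proj(K,T,[.604,.294,.012]),38,blue=True); c,A=hullc(b)
    for zz in (.012,0):
      h=.012-zz; c0,A0=model(K,T,.604,.294,zz,.110,h); print(n,h,round(A/A0,3),xyfit(K,T,c,zz,.110,h,(.604,.294)).round(4))
    for thr in (7,10):
        c0,A0=model(K,T,.4695,.118,0,.054,.014); c,A=hullc(blob(s['frame'],c0,np.sqrt(A0)*.95,thr)); print('lock',thr,A/A0,xyfit(K,T,c,0,.054,.014,(.4695,.118)).round(4))
out=[]
for n,l,X in (('side','r',(.604,.293)),('top','r',(.604,.293)),('side','s',(.354,-.310)),('top','s',(.354,-.310))):
    s,K,T=V[n]; p=proj(K,T,[*X,.045]); x0=int(p[0])-16; y0=min(int(p[1])-14,384-28)
    im=cv2.resize(s['frame'][y0:y0+28,x0:x0+32,::-1],None,fx=12,fy=12,interpolation=cv2.INTER_CUBIC)
    for r,z in((.003,.07),(.009,.056),(.009,.012)):
        q=np.array([proj(K,T,[X[0]+r*np.cos(t),X[1]+r*np.sin(t),z]) for t in a]); cv2.polylines(im,[np.int32((q-[x0,y0]+.5)*12)],True,(0,255,0),1)
    out.append(im)
cv2.imwrite('pics/nose.png',np.vstack([np.hstack(out[:2]),np.hstack(out[2:])])[:600,:800])
E
```

```text
side 0.0 0.993 [0.6027 0.2901]
side 0.012 0.864 [0.6043 0.2963]
lock 7 1.1274374107724854 [0.4693 0.1184]
lock 10 1.084741655823154 [0.4693 0.1182]
top 0.0 0.955 [0.6027 0.2908]
top 0.012 0.928 [0.6035 0.2917]
lock 7 0.8814790604811106 [0.4702 0.112 ]
lock 10 0.4189252648153296 [0.4749 0.1038]
```

View pics/nose.png

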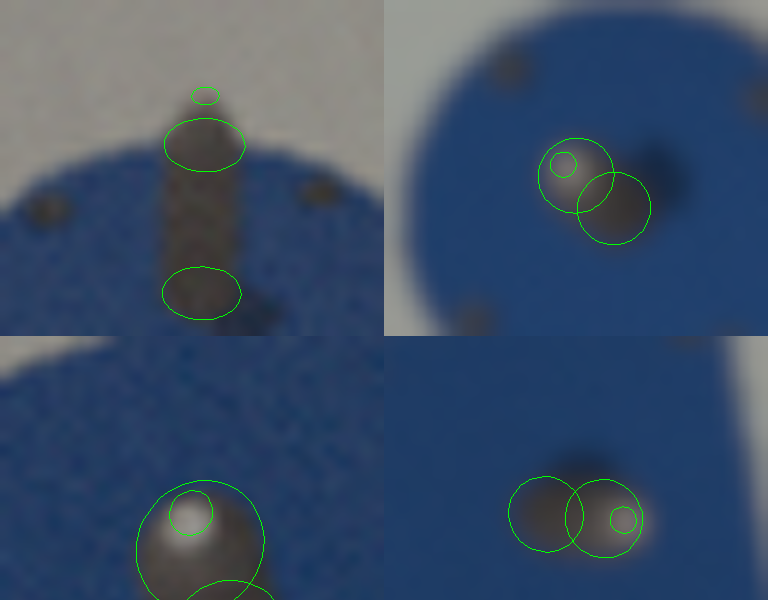

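The stands are at round (0.6025, 0.2905) and square (0.354, -0.3115). The overlay matches the noses within about 1.5 px, and I've already applied that correction. The parts' mid-heights come out at 6–9 mm as expected, and the current tool yaw suits the hexagon's flats.

```bash
cat > g.py <<'E'
import sys; from h import *; from scipy.spatial.transform import Rotation as R
o=env.get_obs(); p=np.array(o['position']); r=R.from_quat(o['tool_rot'])
d=r.inv().apply(np.array(list(map(float,sys.argv[1:4])))-p); n=int(np.ceil(np.linalg.norm(d)/.045))
print('pos',p.round(4),'tool delta mm',(d*1000).round(1),'n',n,'per row mm',(d*1000/n).round(1)); x=r.as_matrix()
print('clock',o['clock'],'yaw y',np.degrees(np.arctan2(x[1,1],x[0,1])).round(2),'tilt',np.degrees(np.arccos(-x[2,2])).round(2),'F',np.round(o['wrist_force'],1),'w',round(o['grip_width'],4),'gf',np.round(o['grasp_force'],1))
E
python3 g.py .4118 .2779 .06
```

```text
pos [0.1729 0.5221 0.2313] tool delta mm [-303.6 -156.7  171.3] n 9 per row mm [-33.7 -17.4  19. ]
clock 2.3 yaw y 71.68 tilt 0.0 F [-0.1 -0.7 -0.6] w 0.0854 gf 0.0
```

Emit:
servo_tool(
  targets=[
    [-0.0304,-0.0157,0.0171,0],
    [-0.0304,-0.0157,0.0171,0],
    [-0.0304,-0.0157,0.0171,0],
    [-0.0304,-0.0157,0.0171,0],
    [-0.0304,-0.0157,0.0171,0],
    [-0.0304,-0.0157,0.0171,0],
    [-0.0304,-0.0157,0.0171,0],
    [-0.0304,-0.0157,0.0171,0],
    [-0.0304,-0.0157,0.0171,0],
    [-0.03,-0.0154,0.0174,0],
    [0,0,0,0],
    [0,0,0,0],
  ],
  gripper=0.072,
)

```text
clock: 3.5
position: [0.412, 0.2776, 0.0599]
tool_rot: [0.16, 0.987, -0.0, -0.0]
wrist_force: [-0.1, -0.4, 0.8]
grip_width: 0.0717
grasp_force: 0.0
```

```bash
python3 g.py .4118 .2779 0
```

```text
pos [0.412  0.2776 0.0599] tool delta mm [ 0.2  0.2 59.9] n 2 per row mm [ 0.1  0.1 29.9]
clock 3.5 yaw y 71.59 tilt 0.04 F [-0.1 -0.4  0.8] w 0.0717 gf 0.0
```

Emit:
servo_tool(
  targets=[
    [0,0,0.02,0],
    [0,0,0.02,0],
    [0,0,0.012,0],
    [0,0,0.005,0],
    [0,0,0.003,0],
    [0,0,0,0],
  ],
)

```text
clock: 4.1
position: [0.4118, 0.2784, 0.0004]
tool_rot: [0.159, 0.987, 0.0, 0.0]
wrist_force: [0.8, -0.9, 0.3]
grip_width: 0.0718
grasp_force: 0.0
```

Emit:
servo_tool(
  targets=[
    [0,0,0,0],
    [0,0,0,0],
    [0,0,0,0],
    [0,0,0,0],
    [0,0,0,0],
    [0,0,0,0],
    [0,0,0,0],
    [0,0,0,0],
  ],
  gripper=0.04,
  grip_force=50,
)

```text
clock: 4.9
position: [0.4123, 0.2783, 0.0012]
tool_rot: [0.159, 0.987, 0.001, 0.001]
wrist_force: [-2.3, 1.4, 7.7]
grip_width: 0.0509
grasp_force: 52.9
```

```bash
python3 - <<'E'
from h import *
out=[]
for n in ('side','top'):
    s,K,T=cam(n); p=proj(K,T,[.4118,.2779,.02]).astype(int); out.append(cv2.resize(s['frame'][p[1]-30:p[1]+30,p[0]-40:p[0]+40,::-1],None,fx=5,fy=5,interpolation=cv2.INTER_CUBIC))
cv2.imwrite('pics/b1.png',np.hstack(out))
E
python3 g.py .4118 .2779 .13
```

```text
pos [0.4123 0.2783 0.0012] tool delta mm [ 1.000e-01 -4.000e-01 -1.288e+02] n 3 per row mm [  0.   -0.1 -42.9]
clock 5.0 yaw y 71.69 tilt 0.13 F [-1.4  1.   8.7] w 0.0511 gf 52.9
```

View pics/b1.png

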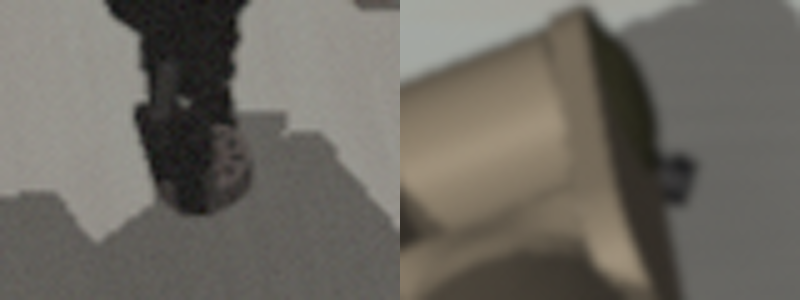

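The bearing is between the fingers, visible just right of the near finger (side crop ~235,155). The opening reads 51 mm against the expected 54, so I'll lift and check the hang.

Emit:
servo_tool(
  targets=[
    [0,0,-0.01,0],
    [0,0,-0.02,0],
    [0,0,-0.03,0],
    [0,0,-0.035,0],
    [0,0,-0.035,0],
    [0,0,0,0],
    [0,0,0,0],
  ],
)

```text
clock: 5.7
position: [0.4116, 0.2778, 0.1306]
tool_rot: [0.159, 0.987, 0.0, 0.0]
wrist_force: [-0.9, 0.3, -2.6]
grip_width: 0.0512
grasp_force: 54.4
```

```bash
python3 - <<'E'
from h import *
out=[]
s,K,T=cam('side'); 
p=proj(K,T,[.4118,.2779,.14]).astype(int); cv2.imwrite('pics/b2.png',cv2.resize(s['frame'][max(0,p[1]-35):p[1]+40,p[0]-45:p[0]+45,::-1],None,fx=7,fy=7,interpolation=cv2.INTER_CUBIC))
print(p)
E
python3 g.py .354 -.3115 .13
```

```text
[190 112]
pos [0.4113 0.2776 0.1296] tool delta mm [-130.9 -577.2   -0. ] n 14 per row mm [ -9.3 -41.2  -0. ]
clock 5.75 yaw y 71.67 tilt 0.06 F [ 0.5 -0.5 -3.2] w 0.0511 gf 54.4
```

View pics/b2.png

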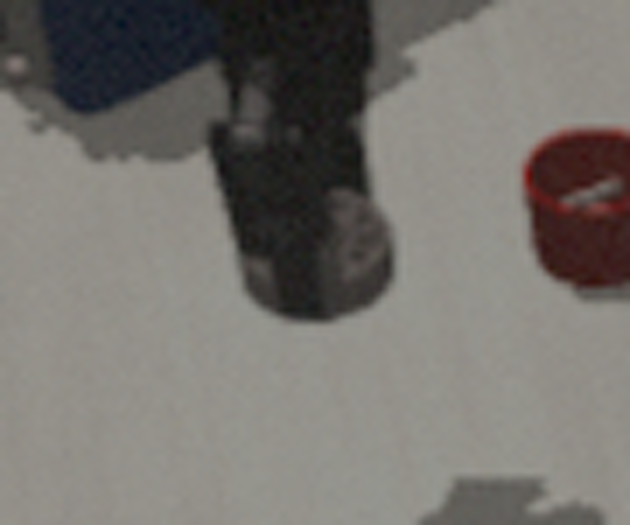

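The bearing hangs level and centred in the grip (side column ≈190.6 against a predicted 190). Moving it to the square stand.

Emit:
servo_tool(
  targets=[
    [-0.005,-0.02,0,0],
    [-0.0085,-0.0375,0,0],
    [-0.0085,-0.0375,0,0],
    [-0.0085,-0.0375,0,0],
    [-0.0085,-0.0375,0,0],
    [-0.0085,-0.0375,0,0],
    [-0.0085,-0.0375,0,0],
    [-0.0085,-0.0375,0,0],
    [-0.0085,-0.0375,0,0],
    [-0.0085,-0.0375,0,0],
    [-0.0085,-0.0375,0,0],
    [-0.0085,-0.0375,0,0],
  ],
)

```text
clock: 6.95
position: [0.3683, -0.1648, 0.129]
tool_rot: [0.159, 0.987, 0.001, -0.001]
wrist_force: [1.1, 0.1, -2.1]
grip_width: 0.0507
grasp_force: 54.4
```

Emit:
servo_tool(
  targets=[
    [-0.0085,-0.0375,0,0],
    [-0.0085,-0.0375,0,0],
    [-0.0085,-0.0375,0,0],
    [-0.007,-0.0325,0,0],
    [0,0,0,0],
    [0,0,0,0],
    [0,0,0,0],
  ],
)

```text
clock: 7.65
position: [0.3544, -0.3101, 0.1293]
tool_rot: [0.159, 0.987, 0.001, -0.001]
wrist_force: [0.7, -0.8, -1.6]
grip_width: 0.0512
grasp_force: 54.4
```

```bash
python3 g.py .354 -.3115 .1; python3 - <<'E'
from h import *
s,K,T=cam('top'); o=env.get_obs(); p=proj(K,T,[*o['position'][:2],.1]).astype(int)
a=cv2.resize(s['frame'][p[1]-30:p[1]+30,p[0]-40:p[0]+40,::-1],None,fx=5,fy=5,interpolation=cv2.INTER_CUBIC)
s,K,T=cam('side'); p=proj(K,T,[*o['position'][:2],.1]).astype(int);print(p); y=min(p[1]-25,324)
b=cv2.resize(s['frame'][y:y+60,p[0]-40:p[0]+40,::-1],None,fx=5,fy=5,interpolation=cv2.INTER_CUBIC)
cv2.imwrite('pics/b3.png',np.hstack([a,b]))
E
```

```text
pos [ 0.3544 -0.3101  0.1293] tool delta mm [-0.1 -1.5 29.3] n 1 per row mm [-0.1 -1.5 29.3]
clock 7.65 yaw y 71.72 tilt 0.14 F [ 0.7 -0.8 -1.6] w 0.0512 gf 54.4
[204 364]
```

View pics/b3.png

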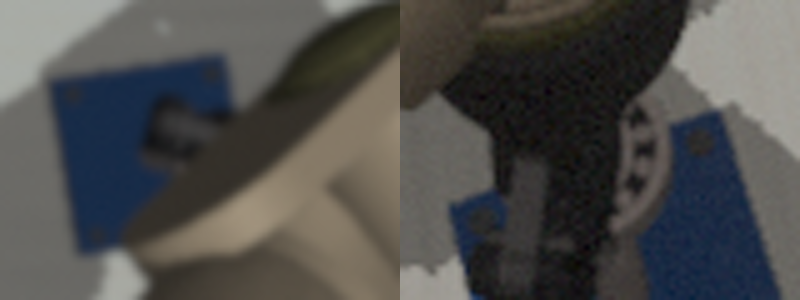

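The bearing is over the square stand (the spindle shows just below it in the side crop). Lowering in stages while watching the force.

Emit:
servo_tool(
  targets=[
    [0,-0.0015,0.02,0],
    [0,0,0.025,0],
    [0,0,0.015,0],
    [0,0,0.01,0],
    [0,0,0.01,0],
    [0,0,0.005,0],
    [0,0,0,0],
  ],
)

```text
clock: 8.45
position: [0.3542, -0.3128, 0.0448]
tool_rot: [0.159, 0.987, 0.0, -0.0]
wrist_force: [0.0, 0.2, -1.7]
grip_width: 0.0513
grasp_force: 54.3
```

```bash
python3 g.py .354 -.3115 .0132
```

```text
pos [ 0.3542 -0.3128  0.0448] tool delta mm [ 0.6  1.1 31.6] n 1 per row mm [ 0.6  1.1 31.6]
clock 8.45 yaw y 71.69 tilt 0.03 F [ 0.   0.2 -1.7] w 0.0513 gf 54.3
```

Nothing pressing on it, so it's around the spindle.

Emit:
servo_tool(
  targets=[
    [0,0.001,0.01,0],
    [0,0,0.01,0],
    [0,0,0.006,0],
    [0,0,0.003,0],
    [0,0,0.002,0],
    [0,0,0,0],
  ],
)

```text
clock: 9.05
position: [0.3545, -0.312, 0.0139]
tool_rot: [0.159, 0.987, 0.0, -0.0]
wrist_force: [-0.1, 0.1, -2.2]
grip_width: 0.051
grasp_force: 54.4
```

Emit:
servo_tool(
  targets=[
    [0,0,0.001,0],
    [0,0,0.001,0],
    [0,0,0.001,0],
    [0,0,0,0],
  ],
)

```text
clock: 9.45
position: [0.3546, -0.3122, 0.0131]
tool_rot: [0.159, 0.987, -0.001, 0.001]
wrist_force: [-4.7, 4.3, 26.5]
grip_width: 0.0512
grasp_force: 57.3
```

Seated: 26 N at the expected height. Releasing.

Emit:
servo_tool(
  targets=[
    [0,0,-0.001,0],
    [0,0,0,0],
    [0,0,0,0],
    [0,0,0,0],
    [0,0,0,0],
    [0,0,0,0],
  ],
  gripper=0.075,
)

```text
clock: 10.05
position: [0.3545, -0.312, 0.0119]
tool_rot: [0.159, 0.987, 0.0, -0.0]
wrist_force: [-0.1, -0.3, 0.6]
grip_width: 0.0746
grasp_force: 0.0
```

Emit:
servo_tool(
  targets=[
    [0,0,-0.01,0],
    [0,0,-0.02,0],
    [0,0,-0.03,0],
    [0,0,-0.04,0],
    [0,0,-0.03,0],
    [0,0,0,0],
  ],
)

```text
clock: 10.65
position: [0.3555, -0.3133, 0.1463]
tool_rot: [0.159, 0.987, -0.003, 0.003]
wrist_force: [-0.8, 0.6, -0.7]
grip_width: 0.0746
grasp_force: 0.0
```

```bash
python3 g.py .4695 .1185 .06
```

```text
pos [ 0.3555 -0.3133  0.1463] tool delta mm [ 28.  446.1  83.9] n 11 per row mm [ 2.5 40.6  7.6]
clock 10.65 yaw y 71.69 tilt 0.47 F [-0.8  0.6 -0.7] w 0.0746 gf 0.0
```

Emit:
servo_tool(
  targets=[
    [0.0025,0.0365,0.007,0],
    [0.0025,0.041,0.007,0],
    [0.0025,0.041,0.007,0],
    [0.0025,0.041,0.007,0],
    [0.0025,0.041,0.007,0],
    [0.0025,0.041,0.007,0],
    [0.0025,0.041,0.007,0],
    [0.0025,0.041,0.007,0],
    [0.0025,0.041,0.007,0],
    [0.0025,0.041,0.007,0],
    [0.0025,0.0405,0.007,0],
    [0,0,0,0],
  ],
)

```text
clock: 11.85
position: [0.4684, 0.1236, 0.0641]
tool_rot: [0.157, 0.988, 0.0, -0.001]
wrist_force: [0.7, 0.2, 0.0]
grip_width: 0.0747
grasp_force: 0.0
```

```bash
python3 g.py .4695 .1185 .0
```

```text
pos [0.4684 0.1236 0.0641] tool delta mm [-2.7 -4.5 64.1] n 2 per row mm [-1.4 -2.3 32. ]
clock 11.85 yaw y 71.95 tilt 0.08 F [0.7 0.2 0. ] w 0.0747 gf 0.0
```

Emit:
servo_tool(
  targets=[
    [-0.002,-0.003,0.015,0],
    [0,0,0.015,0],
    [0,0,0,0],
    [0,0,0,0],
  ],
)

```text
clock: 12.25
position: [0.4694, 0.1162, 0.0352]
tool_rot: [0.159, 0.987, -0.0, -0.0]
wrist_force: [0.2, 0.0, 0.4]
grip_width: 0.0749
grasp_force: 0.0
```

```bash
python3 g.py .4695 .1185 .0
```

```text
pos [0.4694 0.1162 0.0352] tool delta mm [ 0.6  2.3 35.2] n 1 per row mm [ 0.6  2.3 35.2]
clock 12.25 yaw y 71.65 tilt 0.04 F [0.2 0.  0.4] w 0.0749 gf 0.0
```

Emit:
servo_tool(
  targets=[
    [0.0005,0.0025,0.012,0],
    [0,0,0.012,0],
    [0,0,0.007,0],
    [0,0,0.003,0],
    [0,0,0,0],
    [0,0,0,0],
  ],
)

```text
clock: 12.85
position: [0.4701, 0.1191, 0.0015]
tool_rot: [0.159, 0.987, 0.0, 0.0]
wrist_force: [-0.3, 0.2, -0.4]
grip_width: 0.0747
grasp_force: 0.0
```

Emit:
servo_tool(
  targets=[
    [0,0,0,0],
    [0,0,0,0],
    [0,0,0,0],
    [0,0,0,0],
    [0,0,0,0],
    [0,0,0,0],
    [0,0,0,0],
    [0,0,0,0],
  ],
  gripper=0.035,
)

```text
clock: 13.65
position: [0.4701, 0.1192, 0.0019]
tool_rot: [0.159, 0.987, 0.0, 0.001]
wrist_force: [-2.4, 0.5, 8.6]
grip_width: 0.0489
grasp_force: 49.8
```

Emit:
servo_tool(
  targets=[
    [0,0,-0.01,0],
    [0,0,-0.02,0],
    [0,0,-0.03,0],
    [0,0,-0.035,0],
    [0,0,-0.035,0],
    [0,0,0,0],
    [0,0,0,0],
  ],
)

```text
clock: 14.35
position: [0.4697, 0.1191, 0.1315]
tool_rot: [0.159, 0.987, 0.0, 0.001]
wrist_force: [0.3, -0.3, -1.6]
grip_width: 0.0486
grasp_force: 51.7
```

```bash
python3 g.py .354 -.3115 .13; python3 - <<'E'
from h import *
s,K,T=cam('side'); o=env.get_obs()
p=proj(K,T,o['position']);print(p); q=p.astype(int); cv2.imwrite('pics/l1.png',cv2.resize(s['frame'][max(0,q[1]-35):q[1]+40,q[0]-45:q[0]+45,::-1],None,fx=7,fy=7,interpolation=cv2.INTER_CUBIC))
E
```

```text
pos [0.4697 0.1191 0.1315] tool delta mm [ -25.5 -445.2    1.4] n 10 per row mm [ -2.6 -44.5   0.1]
clock 14.35 yaw y 71.68 tilt 0.07 F [ 0.3 -0.3 -1.6] w 0.0486 gf 51.7
[225.82911022 156.48418506]
```

View pics/l1.png

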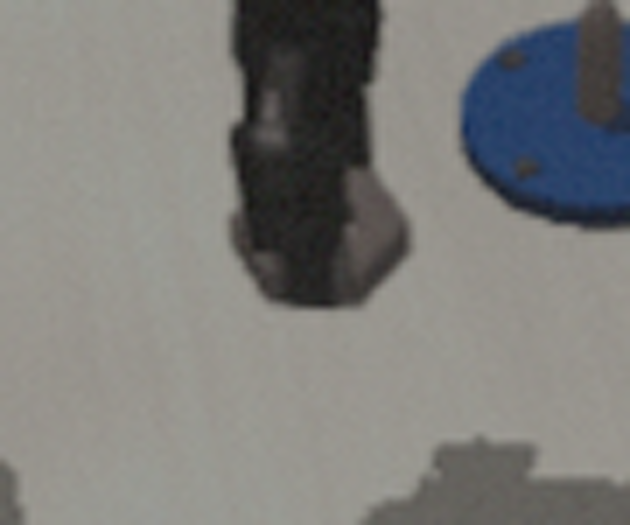

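The lock ring is held level and centred (column 225.9 against 225.8). Next, onto the square spindle.

Emit:
servo_tool(
  targets=[
    [-0.002,-0.0375,0,0],
    [-0.002,-0.0375,0,0],
    [-0.002,-0.0375,0,0],
    [-0.002,-0.0375,0,0],
    [-0.002,-0.0375,0,0],
    [-0.002,-0.0375,0,0],
    [-0.002,-0.0375,0,0],
    [-0.002,-0.0375,0,0],
    [-0.002,-0.0375,0,0],
    [-0.002,-0.0375,0,0],
    [-0.003,-0.0375,0,0],
    [-0.002,-0.0335,0,0],
  ],
)

```text
clock: 15.6
position: [0.3523, -0.3133, 0.1297]
tool_rot: [0.16, 0.987, 0.001, -0.001]
wrist_force: [1.2, 0.2, -1.8]
grip_width: 0.0485
grasp_force: 51.8
```

Emit:
servo_tool(
  targets=[
    [0,0,0.01,0],
    [0,0,0.01,0],
    [0,0,0.01,0],
    [0,0,0,0],
    [0,0,0,0],
  ],
)

```text
clock: 16.1
position: [0.3536, -0.3113, 0.1008]
tool_rot: [0.159, 0.987, 0.0, -0.0]
wrist_force: [-0.3, 0.7, -2.1]
grip_width: 0.0486
grasp_force: 51.8
```

```bash
python3 g.py .354 -.3115 .03
```

```text
pos [ 0.3536 -0.3113  0.1008] tool delta mm [-0.5 -0.1 70.8] n 2 per row mm [-0.3 -0.1 35.4]
clock 16.1 yaw y 71.75 tilt 0.06 F [-0.3  0.7 -2.1] w 0.0486 gf 51.8
```

Emit:
servo_tool(
  targets=[
    [-0.0005,0,0.015,0],
    [0,0,0.015,0],
    [0,0,0.01,0],
    [0,0,0.01,0],
    [0,0,0.01,0],
    [0,0,0.006,0],
    [0,0,0,0],
  ],
)

```text
clock: 16.8
position: [0.3537, -0.3121, 0.0344]
tool_rot: [0.159, 0.987, 0.0, -0.0]
wrist_force: [-0.0, -0.3, -1.1]
grip_width: 0.0485
grasp_force: 51.8
```

Emit:
servo_tool(
  targets=[
    [0,0,0.002,0],
    [0,0,0.001,0],
    [0,0,0,0],
    [0,0,0,0],
  ],
)

```text
clock: 17.2
position: [0.3539, -0.3124, 0.0322]
tool_rot: [0.159, 0.987, -0.0, 0.0]
wrist_force: [-0.2, -0.2, -0.9]
grip_width: 0.0486
grasp_force: 51.8
```

Emit:
servo_tool(
  targets=[
    [0,0,0.001,0],
    [0,0,0.001,0],
    [0,0,0.0005,0],
    [0,0,0,0],
    [0,0,0,0],
  ],
)

```text
clock: 17.7
position: [0.3539, -0.3124, 0.0299]
tool_rot: [0.159, 0.987, -0.0, 0.0]
wrist_force: [-1.0, 1.2, 5.5]
grip_width: 0.0486
grasp_force: 52.5
```

Seated, in light contact at the expected height. Releasing, retreating, then on to the large gear.

Emit:
servo_tool(
  targets=[
    [0,0,0,0],
    [0,0,0,0],
    [0,0,0,0],
    [0,0,0,0],
    [0,0,0,0],
    [0,0,0,0],
  ],
  gripper=0.08,
)

```text
clock: 18.3
position: [0.3539, -0.3123, 0.0295]
tool_rot: [0.159, 0.987, 0.0, -0.0]
wrist_force: [-0.5, -0.4, 0.4]
grip_width: 0.0805
grasp_force: 0.0
```

Emit:
servo_tool(
  targets=[
    [0,0,-0.01,0],
    [0,0,-0.02,0],
    [0,0,-0.03,0],
    [0,0,-0.03,0],
    [0,0,-0.02,0],
    [0,0,0,0],
    [0,0,0,0],
  ],
)

```text
clock: 19.0
position: [0.3537, -0.3121, 0.1396]
tool_rot: [0.159, 0.987, -0.0, 0.0]
wrist_force: [0.3, -0.5, 0.1]
grip_width: 0.0805
grasp_force: 0.0
```

```bash
python3 g.py .4737 -.1085 .06
```

```text
pos [ 0.3537 -0.3121  0.1396] tool delta mm [-49.8 231.   79.6] n 6 per row mm [-8.3 38.5 13.3]
clock 19.0 yaw y 71.68 tilt 0.03 F [ 0.3 -0.5  0.1] w 0.0805 gf 0.0
```

Emit:
servo_tool(
  targets=[
    [-0.007,0.033,0.01,0],
    [-0.007,0.033,0.01,0],
    [-0.007,0.033,0.01,0],
    [-0.007,0.033,0.012,0],
    [-0.007,0.033,0.0125,0],
    [-0.007,0.033,0.0125,0],
    [-0.008,0.033,0.0125,0],
    [0,0,0,0],
    [0,0,0,0],
    [0,0,0,0],
  ],
)

```text
clock: 20.0
position: [0.4735, -0.1094, 0.0598]
tool_rot: [0.16, 0.987, 0.0, -0.0]
wrist_force: [-0.5, -0.1, -0.4]
grip_width: 0.08
grasp_force: 0.0
```

```bash
python3 g.py .4737 -.1085 -.002
```

```text
pos [ 0.4735 -0.1094  0.0598] tool delta mm [ 0.   0.9 61.8] n 2 per row mm [ 0.   0.4 30.9]
clock 20.0 yaw y 71.64 tilt 0.04 F [-0.5 -0.1 -0.4] w 0.08 gf 0.0
```

Emit:
servo_tool(
  targets=[
    [0,0.001,0.02,0],
    [0,0,0.02,0],
    [0,0,0.012,0],
    [0,0,0.006,0],
    [0,0,0.004,0],
    [0,0,0,0],
    [0,0,0,0],
  ],
)

```text
clock: 20.7
position: [0.4745, -0.1081, -0.0015]
tool_rot: [0.159, 0.987, -0.0, 0.0]
wrist_force: [0.7, -1.0, 0.3]
grip_width: 0.08
grasp_force: 0.0
```

Emit:
servo_tool(
  targets=[
    [0,0,0,0],
    [0,0,0,0],
    [0,0,0,0],
    [0,0,0,0],
    [0,0,0,0],
    [0,0,0,0],
    [0,0,0,0],
    [0,0,0,0],
  ],
  gripper=0.05,
  grip_force=60,
)

```text
clock: 21.5
position: [0.4745, -0.1082, -0.0006]
tool_rot: [0.159, 0.987, -0.001, 0.001]
wrist_force: [-4.1, -1.0, 13.4]
grip_width: 0.0623
grasp_force: 62.0
```

Emit:
servo_tool(
  targets=[
    [0,0,-0.01,0],
    [0,0,-0.02,0],
    [0,0,-0.03,0],
    [0,0,-0.035,0],
    [0,0,-0.035,0],
    [0,0,0,0],
    [0,0,0,0],
  ],
)

```text
clock: 22.2
position: [0.4739, -0.1075, 0.1281]
tool_rot: [0.159, 0.987, -0.0, 0.0]
wrist_force: [0.3, -0.2, -4.7]
grip_width: 0.0622
grasp_force: 66.9
```

```bash
python3 g.py .6025 .2905 .13; python3 - <<'E'
from h import *
s,K,T=cam('side'); o=env.get_obs()
p=proj(K,T,o['position']);print(p); q=p.astype(int); a=cv2.resize(s['frame'][max(0,q[1]-35):q[1]+40,q[0]-45:q[0]+45,::-1],None,fx=4,fy=4,interpolation=cv2.INTER_CUBIC)
p=proj(K,T,[.354,-.3115,.05]).astype(int); b=cv2.resize(s['frame'][309:,p[0]-45:p[0]+45,::-1],None,fx=4,fy=4,interpolation=cv2.INTER_CUBIC)
cv2.imwrite('pics/g1.png',np.hstack([a,b]))
E
```

```text
pos [ 0.4739 -0.1075  0.1281] tool delta mm [  3.  418.3  -1.9] n 10 per row mm [ 0.3 41.8 -0.2]
clock 22.2 yaw y 71.68 tilt 0.02 F [ 0.3 -0.2 -4.7] w 0.0622 gf 66.9
[249.19172838 239.12690557]
```

View pics/g1.png

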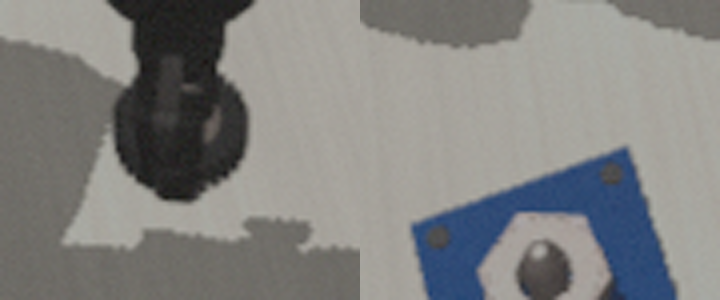

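The gear is held centred (column 249.2), and the lock ring lies well on the square stand in the right half of the picture. Moving to the round stand.

Emit:
servo_tool(
  targets=[
    [0.0005,0.0345,0,0],
    [0.0005,0.0345,0,0],
    [0.0005,0.0345,0,0],
    [0.0005,0.0345,0,0],
    [0,0.0345,0,0],
    [0,0.0345,0,0],
    [0,0.0345,0,0],
    [0,0.0345,0,0],
    [0,0.0345,0,0],
    [0,0.0345,0,0],
    [0.0005,0.0345,0,0],
    [0.0005,0.0345,0,0],
  ],
)

```text
clock: 23.45
position: [0.601, 0.2873, 0.1254]
tool_rot: [0.159, 0.987, -0.001, -0.002]
wrist_force: [0.5, 0.1, -4.4]
grip_width: 0.0621
grasp_force: 67.0
```

Emit:
servo_tool(
  targets=[
    [0,0.0045,0.01,0],
    [0,0,0.01,0],
    [0,0,0.01,0],
    [0,0,0,0],
    [0,0,0,0],
    [0,0,0,0],
  ],
)

```text
clock: 24.05
position: [0.6033, 0.2899, 0.0986]
tool_rot: [0.16, 0.987, 0.0, 0.0]
wrist_force: [-0.1, 0.4, -4.0]
grip_width: 0.0621
grasp_force: 67.2
```

```bash
python3 g.py .6025 .2905 .0115;  python3 - <<'E'
from h import *
s,K,T=cam('side'); o=env.get_obs()
p=proj(K,T,o['position']);print(p); q=p.astype(int); a=cv2.resize(s['frame'][max(0,q[1]-35):q[1]+40,q[0]-45:q[0]+45,::-1],None,fx=6,fy=6,interpolation=cv2.INTER_CUBIC)
cv2.imwrite('pics/g2.png',a)
E
```

```text
pos [0.6033 0.2899 0.0986] tool delta mm [ 1.   0.2 87.1] n 2 per row mm [ 0.5  0.1 43.6]
clock 24.05 yaw y 71.63 tilt 0.05 F [-0.1  0.4 -4. ] w 0.0621 gf 67.2
[265.7895975  111.62598972]
```

View pics/g2.png

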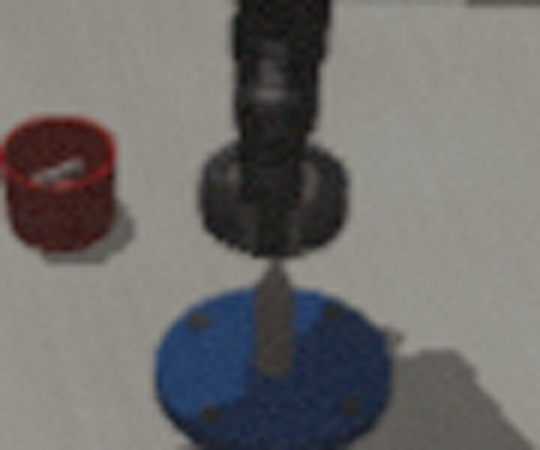

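The gear (column ~274/6) is right above the spindle (~275/6). Lowering.

Emit:
servo_tool(
  targets=[
    [0.0005,0,0.015,0],
    [0,0,0.01,0],
    [0,0,0.01,0],
    [0,0,0.01,0],
    [0,0,0.01,0],
    [0,0,0,0],
    [0,0,0,0],
  ],
)

```text
clock: 24.8
position: [0.6026, 0.2906, 0.043]
tool_rot: [0.159, 0.987, -0.0, -0.0]
wrist_force: [0.4, 1.1, -3.6]
grip_width: 0.0619
grasp_force: 67.1
```

Emit:
servo_tool(
  targets=[
    [0,0,0.01,0],
    [0,0,0.01,0],
    [0,0,0.005,0],
    [0,0,0.002,0],
    [0,0,0.001,0],
    [0,0,0,0],
    [0,0,0,0],
  ],
)

```text
clock: 25.5
position: [0.6027, 0.2907, 0.0153]
tool_rot: [0.159, 0.987, 0.0, 0.0]
wrist_force: [-0.1, -0.5, -4.6]
grip_width: 0.0621
grasp_force: 67.1
```

Emit:
servo_tool(
  targets=[
    [0,0,0.001,0],
    [0,0,0.001,0],
    [0,0,0.001,0],
    [0,0,0.0005,0],
    [0,0,0,0],
    [0,0,0,0],
  ],
)

```text
clock: 26.1
position: [0.6025, 0.2906, 0.0116]
tool_rot: [0.159, 0.987, 0.0, -0.0]
wrist_force: [-0.2, -1.1, -2.4]
grip_width: 0.0621
grasp_force: 67.3
```

Emit:
servo_tool(
  targets=[
    [0,0,0.0005,0],
    [0,0,0.0005,0],
    [0,0,0,0],
    [0,0,0,0],
  ],
)

```text
clock: 26.5
position: [0.6025, 0.2906, 0.0116]
tool_rot: [0.159, 0.987, 0.0, 0.0]
wrist_force: [-4.0, -1.6, 6.8]
grip_width: 0.0617
grasp_force: 68.1
```

Seated, so release. Max opening inside the 110 mm base is safe.

Emit:
servo_tool(
  targets=[
    [0,0,0,0],
    [0,0,0,0],
    [0,0,0,0],
    [0,0,0,0],
    [0,0,0,0],
    [0,0,0,0],
  ],
  gripper=0.082,
)

```text
clock: 27.1
position: [0.6025, 0.2906, 0.0105]
tool_rot: [0.159, 0.987, -0.0, 0.0]
wrist_force: [0.6, -0.4, -0.0]
grip_width: 0.0819
grasp_force: 0.0
```

Emit:
servo_tool(
  targets=[
    [0,0,-0.01,0],
    [0,0,-0.02,0],
    [0,0,-0.03,0],
    [0,0,-0.04,0],
    [0,0,-0.03,0],
    [0,0,0,0],
    [0,0,0,0],
  ],
)

```text
clock: 27.8
position: [0.6025, 0.2906, 0.1415]
tool_rot: [0.159, 0.987, 0.0, 0.001]
wrist_force: [-0.4, -0.1, -0.4]
grip_width: 0.0817
grasp_force: 0.0
```

```bash
python3 g.py .6662 .0027 .08
```

```text
pos [0.6025 0.2906 0.1415] tool delta mm [-150.9 -253.4   61.4] n 7 per row mm [-21.6 -36.2   8.8]
clock 27.8 yaw y 71.68 tilt 0.09 F [-0.4 -0.1 -0.4] w 0.0817 gf 0.0
```

Emit:
servo_tool(
  targets=[
    [-0.0185,-0.032,0.005,0],
    [-0.019,-0.032,0.005,0],
    [-0.019,-0.032,0.005,0],
    [-0.019,-0.032,0.008,0],
    [-0.019,-0.032,0.008,0],
    [-0.019,-0.032,0.01,0],
    [-0.019,-0.032,0.01,0],
    [-0.0185,-0.0295,0.0105,0],
    [0,0,0,0],
    [0,0,0,0],
    [0,0,0,0],
  ],
  gripper=0.056,
)

```text
clock: 28.9
position: [0.6658, 0.0036, 0.0788]
tool_rot: [0.159, 0.987, 0.0, -0.0]
wrist_force: [-0.3, 0.8, -0.2]
grip_width: 0.0559
grasp_force: 0.0
```

```bash
python3 g.py .6662 .0027 .003
```

```text
pos [0.6658 0.0036 0.0788] tool delta mm [-0.8 -0.8 75.8] n 2 per row mm [-0.4 -0.4 37.9]
clock 28.9 yaw y 71.74 tilt 0.05 F [-0.3  0.8 -0.2] w 0.0559 gf 0.0
```

Emit:
servo_tool(
  targets=[
    [-0.0008,-0.0008,0.025,0],
    [0,0,0.025,0],
    [0,0,0.015,0],
    [0,0,0.007,0],
    [0,0,0.004,0],
    [0,0,0,0],
    [0,0,0,0],
  ],
)

```text
clock: 29.6
position: [0.6672, 0.0015, 0.004]
tool_rot: [0.159, 0.987, 0.0, 0.001]
wrist_force: [-0.5, -0.8, 0.5]
grip_width: 0.0559
grasp_force: 0.0
```

Emit:
servo_tool(
  targets=[
    [0,0,0,0],
    [0,0,0,0],
    [0,0,0,0],
    [0,0,0,0],
    [0,0,0,0],
    [0,0,0,0],
    [0,0,0,0],
    [0,0,0,0],
  ],
  gripper=0.025,
  grip_force=50,
)

```text
clock: 30.4
position: [0.6672, 0.0015, 0.0042]
tool_rot: [0.159, 0.987, 0.0, 0.001]
wrist_force: [-1.0, -0.0, 5.5]
grip_width: 0.0354
grasp_force: 50.3
```

Emit:
servo_tool(
  targets=[
    [0,0,-0.01,0],
    [0,0,-0.02,0],
    [0,0,-0.03,0],
    [0,0,-0.035,0],
    [0,0,-0.035,0],
    [0,0,-0.02,0],
    [0,0,0,0],
    [0,0,0,0],
  ],
)

```text
clock: 31.2
position: [0.6662, 0.0015, 0.1523]
tool_rot: [0.159, 0.987, -0.0, -0.001]
wrist_force: [-0.6, -0.8, -1.2]
grip_width: 0.0352
grasp_force: 50.1
```

```bash
python3 g.py .6025 .2905 .15; python3 - <<'E'
from h import *
s,K,T=cam('side'); o=env.get_obs()
p=proj(K,T,o['position']);print(p); q=p.astype(int); a=cv2.resize(s['frame'][max(0,q[1]-35):q[1]+40,q[0]-45:q[0]+45,::-1],None,fx=6,fy=6,interpolation=cv2.INTER_CUBIC)
cv2.imwrite('pics/s1.png',a)
E
```

```text
pos [0.6662 0.0015 0.1523] tool delta mm [151.4 254.3   2.4] n 7 per row mm [21.6 36.3  0.3]
clock 31.2 yaw y 71.67 tilt 0.06 F [-0.6 -0.8 -1.2] w 0.0352 gf 50.1
[327.96961727 173.19578501]
```

View pics/s1.png

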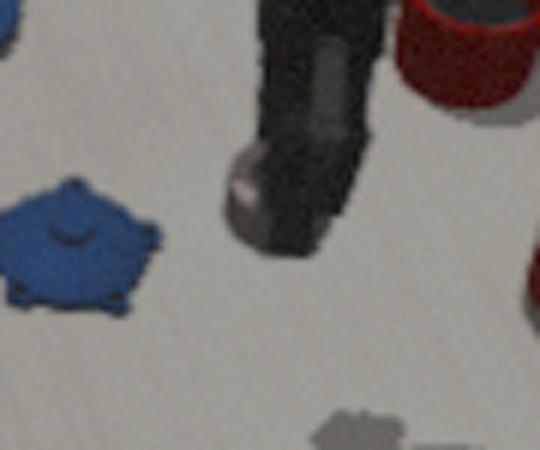

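The sleeve is held centred: left edge 224, and its half-width of about 52 gives 276, matching the prediction of 276. Back to the round stand.

Emit:
servo_tool(
  targets=[
    [0.019,0.032,0,0],
    [0.019,0.032,0,0],
    [0.019,0.032,0,0],
    [0.019,0.032,0,0],
    [0.019,0.032,0,0],
    [0.019,0.032,0,0],
    [0.019,0.032,0.01,0],
    [0.0185,0.03,0.01,0],
    [0,0,0.01,0],
    [0,0,0,0],
    [0,0,0,0],
    [0,0,0,0],
  ],
)

```text
clock: 32.45
position: [0.6033, 0.2891, 0.1232]
tool_rot: [0.16, 0.987, -0.0, 0.0]
wrist_force: [0.9, -0.5, -0.9]
grip_width: 0.035
grasp_force: 50.2
```

```bash
python3 g.py .6025 .2905 .034;  python3 - <<'E'
from h import *
s,K,T=cam('side'); o=env.get_obs()
p=proj(K,T,o['position']);print(p); q=p.astype(int); a=cv2.resize(s['frame'][max(0,q[1]-25):q[1]+50,q[0]-45:q[0]+45,::-1],None,fx=6,fy=6,interpolation=cv2.INTER_CUBIC)
cv2.imwrite('pics/s2.png',a)
E
```

```text
pos [0.6033 0.2891 0.1232] tool delta mm [ 1.2  1.1 89.2] n 2 per row mm [ 0.6  0.5 44.6]
clock 32.45 yaw y 71.59 tilt 0.02 F [ 0.9 -0.5 -0.9] w 0.035 gf 50.2
[266.01921687 104.13744537]
```

View pics/s2.png

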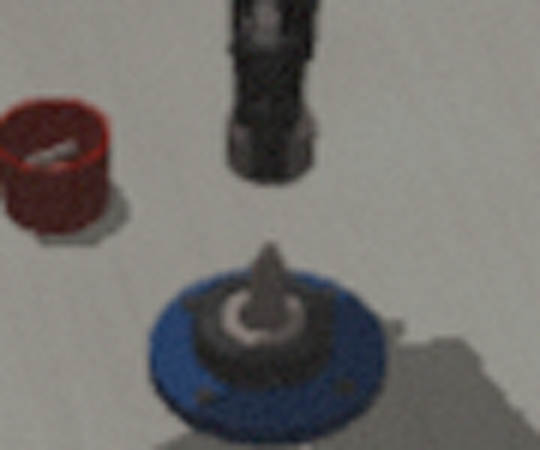

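The large gear lies flat, and the sleeve (column 271/6) is above the spindle (270/6). Lowering.

Emit:
servo_tool(
  targets=[
    [0.001,0.001,0.02,0],
    [0,0,0.015,0],
    [0,0,0.01,0],
    [0,0,0.01,0],
    [0,0,0.01,0],
    [0,0,0,0],
    [0,0,0,0],
  ],
)

```text
clock: 33.2
position: [0.6023, 0.2915, 0.0583]
tool_rot: [0.159, 0.987, 0.0, 0.0]
wrist_force: [0.2, -0.2, -1.3]
grip_width: 0.035
grasp_force: 50.2
```

Emit:
servo_tool(
  targets=[
    [0,0,0.01,0],
    [0,0,0.006,0],
    [0,0,0.003,0],
    [0,0,0.001,0],
    [0,0,0,0],
    [0,0,0,0],
  ],
)

```text
clock: 33.8
position: [0.6022, 0.2915, 0.0383]
tool_rot: [0.159, 0.987, 0.0, 0.0]
wrist_force: [-0.8, -0.5, -1.6]
grip_width: 0.0355
grasp_force: 50.3
```

Emit:
servo_tool(
  targets=[
    [0,0,0.001,0],
    [0,0,0.001,0],
    [0,0,0.001,0],
    [0,0,0.001,0],
    [0,0,0,0],
    [0,0,0,0],
  ],
)

```text
clock: 34.4
position: [0.602, 0.2915, 0.0343]
tool_rot: [0.159, 0.987, 0.0, 0.0]
wrist_force: [-0.8, 0.1, 1.6]
grip_width: 0.0349
grasp_force: 50.5
```

Emit:
servo_tool(
  targets=[
    [0,0,0.0005,0],
    [0,0,0,0],
    [0,0,0,0],
  ],
)

```text
clock: 34.7
position: [0.6021, 0.2915, 0.0342]
tool_rot: [0.159, 0.987, 0.0, 0.0]
wrist_force: [-2.2, -0.9, 5.9]
grip_width: 0.0356
grasp_force: 51.0
```

Emit:
servo_tool(
  targets=[
    [0,0,0,0],
    [0,0,0,0],
    [0,0,0,0],
    [0,0,0,0],
    [0,0,0,0],
    [0,0,0,0],
  ],
  gripper=0.066,
)

```text
clock: 35.3
position: [0.6021, 0.2915, 0.0334]
tool_rot: [0.159, 0.987, -0.0, -0.0]
wrist_force: [0.4, 0.1, -0.1]
grip_width: 0.0661
grasp_force: 0.0
```

Emit:
servo_tool(
  targets=[
    [0,0,-0.01,0],
    [0,0,-0.02,0],
    [0,0,-0.03,0],
    [0,0,-0.04,0],
    [0,0,-0.02,0],
    [0,0,0,0],
    [0,0,0,0],
  ],
)

```text
clock: 36.0
position: [0.6018, 0.2914, 0.1536]
tool_rot: [0.159, 0.987, 0.0, 0.0]
wrist_force: [-0.3, -0.2, 0.3]
grip_width: 0.0658
grasp_force: 0.0
```

```bash
python3 g.py .5839 -.2991 .08
```

```text
pos [0.6018 0.2914 0.1536] tool delta mm [-168.6 -566.2   73.6] n 14 per row mm [-12.  -40.4   5.3]
clock 36.0 yaw y 71.68 tilt 0.01 F [-0.3 -0.2  0.3] w 0.0658 gf 0.0
```

Emit:
servo_tool(
  targets=[
    [-0.0105,-0.0355,0,0],
    [-0.0105,-0.0355,0,0],
    [-0.0105,-0.0355,0,0],
    [-0.0105,-0.0355,0,0],
    [-0.0105,-0.0355,0,0],
    [-0.0105,-0.0355,0,0],
    [-0.0105,-0.0355,0,0],
    [-0.0105,-0.0355,0,0],
    [-0.0105,-0.0355,0,0],
    [-0.0105,-0.0355,0,0],
    [-0.0105,-0.0355,0,0],
    [-0.0105,-0.0355,0,0],
  ],
)

```text
clock: 37.2
position: [0.5869, -0.1538, 0.152]
tool_rot: [0.159, 0.987, 0.0, -0.001]
wrist_force: [0.8, -0.1, 0.4]
grip_width: 0.066
grasp_force: 0.0
```

Emit:
servo_tool(
  targets=[
    [-0.0105,-0.0355,0.015,0],
    [-0.0105,-0.0355,0.015,0],
    [-0.0105,-0.0355,0.015,0],
    [-0.0105,-0.0335,0.015,0],
    [0,0,0.012,0],
    [0,0,0,0],
    [0,0,0,0],
    [0,0,0,0],
  ],
)

```text
clock: 38.0
position: [0.584, -0.2976, 0.0822]
tool_rot: [0.159, 0.987, -0.0, 0.0]
wrist_force: [1.0, -0.4, -0.3]
grip_width: 0.0662
grasp_force: 0.0
```

```bash
python3 g.py .5839 -.2991 .001
```

```text
pos [ 0.584  -0.2976  0.0822] tool delta mm [-0.3 -1.5 81.2] n 2 per row mm [-0.2 -0.7 40.6]
clock 38.0 yaw y 71.76 tilt 0.03 F [ 1.  -0.4 -0.3] w 0.0662 gf 0.0
```

Emit:
servo_tool(
  targets=[
    [-0.0003,-0.0015,0.025,0],
    [0,0,0.025,0],
    [0,0,0.018,0],
    [0,0,0.008,0],
    [0,0,0.005,0],
    [0,0,0,0],
    [0,0,0,0],
  ],
)

```text
clock: 38.7
position: [0.5839, -0.3003, 0.0016]
tool_rot: [0.159, 0.987, -0.0, 0.001]
wrist_force: [0.5, -0.4, -0.7]
grip_width: 0.0662
grasp_force: 0.0
```

Emit:
servo_tool(
  targets=[
    [0,0,0,0],
    [0,0,0,0],
    [0,0,0,0],
    [0,0,0,0],
    [0,0,0,0],
    [0,0,0,0],
    [0,0,0,0],
    [0,0,0,0],
  ],
  gripper=0.035,
)

```text
clock: 39.5
position: [0.5838, -0.3004, 0.0019]
tool_rot: [0.159, 0.987, -0.0, 0.001]
wrist_force: [-0.2, 0.8, 5.8]
grip_width: 0.0452
grasp_force: 51.5
```

Emit:
servo_tool(
  targets=[
    [0,0,-0.01,0],
    [0,0,-0.02,0],
    [0,0,-0.03,0],
    [0,0,-0.035,0],
    [0,0,-0.035,0],
    [0,0,-0.02,0],
    [0,0,0,0],
    [0,0,0,0],
  ],
)

```text
clock: 40.3
position: [0.583, -0.2999, 0.1499]
tool_rot: [0.159, 0.987, 0.0, -0.0]
wrist_force: [-0.7, 0.0, -3.0]
grip_width: 0.0453
grasp_force: 51.8
```

```bash
python3 g.py .6022 .291 .15; python3 - <<'E'
from h import *
s,K,T=cam('side'); o=env.get_obs()
p=proj(K,T,o['position']);print(p); q=p.astype(int); a=cv2.resize(s['frame'][max(0,q[1]-35):q[1]+40,q[0]-45:q[0]+45,::-1],None,fx=4,fy=4,interpolation=cv2.INTER_CUBIC)
q=proj(K,T,[.6022,.291,.04]).astype(int); b=cv2.resize(s['frame'][max(0,q[1]-35):q[1]+40,q[0]-45:q[0]+45,::-1],None,fx=4,fy=4,interpolation=cv2.INTER_CUBIC)
cv2.imwrite('pics/t1.png',np.hstack([a,b]))
E
```

```text
pos [ 0.583  -0.2999  0.1499] tool delta mm [1.676e+02 5.670e+02 3.000e-01] n 14 per row mm [12.  40.5  0. ]
clock 40.3 yaw y 71.67 tilt 0.05 F [-0.7  0.  -3. ] w 0.0453 gf 51.8
[340.04880438 315.13092127]
```

View pics/t1.png

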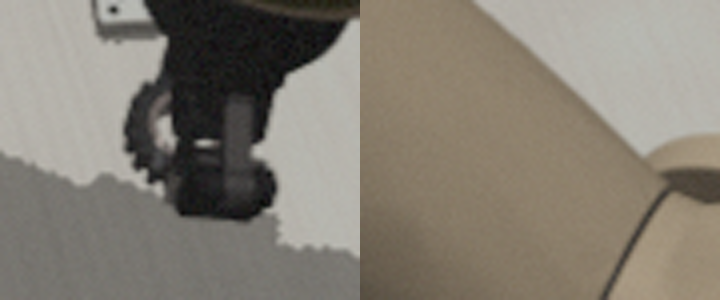

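The small gear is held (left edge 125, expected ~122). The arm hides the stand, so I'll go there and check.

Emit:
servo_tool(
  targets=[
    [0.0105,0.0355,0,0],
    [0.0105,0.0355,0,0],
    [0.0105,0.0355,0,0],
    [0.0105,0.0355,0,0],
    [0.0105,0.0355,0,0],
    [0.0105,0.0355,0,0],
    [0.0105,0.0355,0,0],
    [0.0105,0.0355,0,0],
    [0.0105,0.0355,0,0],
    [0.0105,0.0355,0,0],
    [0.0105,0.0355,0,0],
    [0.0105,0.0355,0,0],
  ],
)

```text
clock: 41.55
position: [0.5969, 0.1453, 0.1487]
tool_rot: [0.159, 0.987, -0.0, -0.002]
wrist_force: [0.7, 0.4, -1.5]
grip_width: 0.0453
grasp_force: 51.8
```

Emit:
servo_tool(
  targets=[
    [0.0105,0.0355,0,0],
    [0.0105,0.0355,0,0],
    [0.0105,0.0355,0,0],
    [0.0095,0.0335,0.01,0],
    [0,0,0.01,0],
    [0,0,0,0],
    [0,0,0,0],
    [0,0,0,0],
  ],
)

```text
clock: 42.35
position: [0.6032, 0.2886, 0.1307]
tool_rot: [0.16, 0.987, -0.0, 0.0]
wrist_force: [-0.2, -0.1, -1.9]
grip_width: 0.0453
grasp_force: 51.9
```

```bash
python3 g.py .6022 .291 .052;  python3 - <<'E'
from h import *
s,K,T=cam('side'); o=env.get_obs()
p=proj(K,T,o['position']);print(p); q=p.astype(int); a=cv2.resize(s['frame'][max(0,q[1]-25):q[1]+50,q[0]-45:q[0]+45,::-1],None,fx=6,fy=6,interpolation=cv2.INTER_CUBIC)
cv2.imwrite('pics/t2.png',a)
E
```

```text
pos [0.6032 0.2886 0.1307] tool delta mm [ 1.7  2.  78.7] n 2 per row mm [ 0.8  1.  39.4]
clock 42.35 yaw y 71.6 tilt 0.01 F [-0.2 -0.1 -1.9] w 0.0453 gf 51.9
[266.0766737  101.86139684]
```

View pics/t2.png

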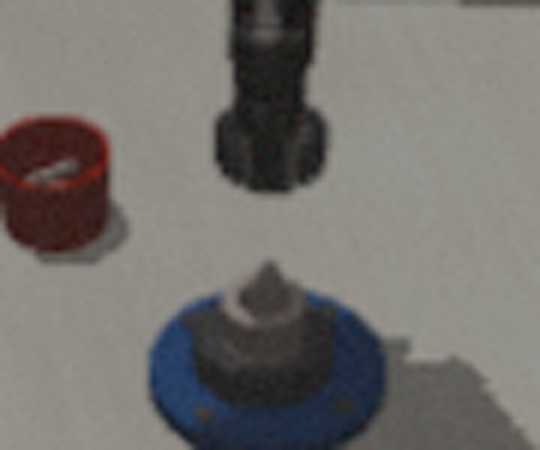

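The sleeve sits on the gear (column ~263/6) and the small gear (271/6) is above the nose (268/6). Correcting and lowering.

Emit:
servo_tool(
  targets=[
    [0.0015,0.0015,0.015,0],
    [0,0,0.015,0],
    [0,0,0.01,0],
    [0,0,0.01,0],
    [0,0,0.01,0],
    [0,0,0,0],
    [0,0,0,0],
  ],
)

```text
clock: 43.1
position: [0.602, 0.2915, 0.0707]
tool_rot: [0.159, 0.987, 0.0, 0.0]
wrist_force: [-0.3, -0.1, -2.2]
grip_width: 0.0454
grasp_force: 51.9
```

Emit:
servo_tool(
  targets=[
    [0,0,0.007,0],
    [0,0,0.004,0],
    [0,0,0.002,0],
    [0,0,0.001,0],
    [0,0,0,0],
    [0,0,0,0],
  ],
)

```text
clock: 43.7
position: [0.602, 0.2916, 0.0567]
tool_rot: [0.159, 0.987, 0.0, 0.0]
wrist_force: [0.1, 0.3, -1.5]
grip_width: 0.0455
grasp_force: 51.9
```

Emit:
servo_tool(
  targets=[
    [0,0,0.001,0],
    [0,0,0.001,0],
    [0,0,0.001,0],
    [0,0,0.001,0],
    [0,0,0,0],
    [0,0,0,0],
  ],
)

```text
clock: 44.3
position: [0.6019, 0.2916, 0.0525]
tool_rot: [0.159, 0.987, 0.0, -0.0]
wrist_force: [0.6, -0.6, -1.0]
grip_width: 0.0453
grasp_force: 51.9
```

Emit:
servo_tool(
  targets=[
    [0,0,0.0005,0],
    [0,0,0.0005,0],
    [0,0,0,0],
    [0,0,0,0],
  ],
)

```text
clock: 44.7
position: [0.6019, 0.2916, 0.0519]
tool_rot: [0.159, 0.987, 0.0, 0.0]
wrist_force: [-1.7, -0.6, 2.6]
grip_width: 0.0453
grasp_force: 52.3
```

In contact. Pressing 0.5 mm more to confirm, then releasing and retreating.

Emit:
servo_tool(
  targets=[
    [0,0,0.0005,0],
    [0,0,0,0],
    [0,0,0,0],
  ],
)

```text
clock: 45.0
position: [0.602, 0.2916, 0.0519]
tool_rot: [0.159, 0.987, 0.0, 0.0]
wrist_force: [-2.0, -1.2, 6.1]
grip_width: 0.0456
grasp_force: 52.7
```

Emit:
servo_tool(
  targets=[
    [0,0,0,0],
    [0,0,0,0],
    [0,0,0,0],
    [0,0,0,0],
    [0,0,0,0],
    [0,0,0,0],
  ],
  gripper=0.075,
)

```text
clock: 45.6
position: [0.6019, 0.2916, 0.051]
tool_rot: [0.159, 0.987, -0.0, -0.0]
wrist_force: [0.1, 0.0, 0.5]
grip_width: 0.075
grasp_force: 0.0
```

Emit:
servo_tool(
  targets=[
    [0,0,-0.01,0],
    [0,0,-0.02,0],
    [0,0,-0.03,0],
    [0,0,-0.04,0],
    [0,0,-0.04,0],
    [0.03,0,0,0],
    [0.04,0,0,0],
    [0.04,0,0,0],
    [0.04,0,0,0],
    [0.04,0,0,0],
    [0,0,0,0],
    [0,0,0,0],
  ],
)

```text
clock: 46.8
position: [0.4212, 0.3517, 0.1921]
tool_rot: [0.159, 0.987, 0.0, 0.001]
wrist_force: [0.3, 0.2, -0.1]
grip_width: 0.0748
grasp_force: 0.0
```

```bash
python3 - <<'E'
from h import *
s,K,T=cam('side'); out=[]
for X in ([.6022,.291,.05],[.354,-.3115,.05]):
    q=proj(K,T,X).astype(int); y=min(max(0,q[1]-37),309); out.append(cv2.resize(s['frame'][y:y+75,q[0]-45:q[0]+45,::-1],None,fx=4.4,fy=4.4,interpolation=cv2.INTER_CUBIC))
cv2.imwrite('pics/end.png',np.hstack(out))
E
```

```text
(no output)
```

View pics/end.png

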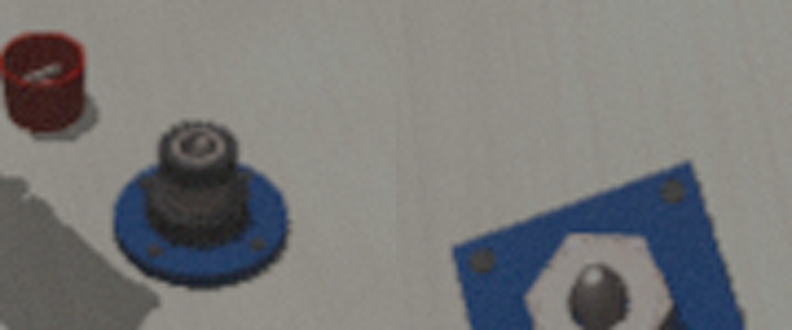

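Both stacks are complete, level and around their spindles (round stack at ~198,180; lock ring at ~600,295). Handing in.

```bash
python3 -c "
from plant import env
print(env.sign_off())"
```

```text
the job is handed in; nothing more can be done
None
```

I built both gear stacks and handed the job in at about 47 s; the sign-off gave no verdict. The last side view shows both stacks level on their spindles, and I never moved the pot, cover or valve block.

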